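# Set the pill organizer's ring to the day marker

## Robot

A 6-joint arm with a two-finger parallel gripper is mounted at the origin on the work surface. World frame = base frame: x ahead of the robot, y to its left, z up, the work surface at z = 0. Lengths are in m, angles in rad, forces in N, time in s.
With the tool pointing down it reaches from about 0.3 to 0.775 m from the base axis. Payload 14.6 kg.
Tool frame: the origin (TCP) lies at the very end of the fingers, on their centre line; the grasp point (between the pads) lies 19 mm behind it; z points along the fingers, y is the line along which they close (so a half turn about z gives the same grasp; the last joint's range is limited). The gripper opens to 85 mm and grips with 20 to 120 N. Pads are 22 mm wide; open, the fingers measure 114 mm over their backs; the gripper's body (76 mm by 85 mm) begins 54 mm behind the grasp point. The pads swing forward as they close: fully open they stand 13 mm farther back than shut.
Start: joints at [-1.275, 0.3, 1.521, -0, 1.321, -0.067], TCP at [0.195, -0.514, 0.231] pointing down, gripper open.
Joint ranges: [-3.03, 3.03], [-0.79, 2.21], [0.23, 2.52], [-1.04, 4.18], [0, 3.07], [-2.55, 2.55]. Speed limits (rad/s): [2.22, 2.22, 2.57, 3.14, 3.14, 3.14].

## Interface

Orientations are given as a rotation vector (axis times angle).
In Python, from station import ctrl, eyes, readout, hand_in gives the robot as it stands (ctrl), with the cameras (eyes), the job as plain functions and the readings (readout).
- The arm moves only by the shell command python3 drive.py 'ROWS' [FORCE]. ROWS is a JSON list of rows, 1 to 5 of them, each of 7 numbers: a rotation vector rx, ry, rz in rad, then dx, dy, dz in m, then the opening from 0.0 (shut) to 1.0 (fully open); each row is the pose to reach, as a shift and turn from the pose commanded when the command began, along the tool's axes at that moment; what a row does not reach only later rows make up. A row lasts 1/8 s, in which the tool goes at most 0.0625 m and 0.188 rad, less where a joint would pass 70% of its speed; a pose out of reach is approached as far as the arm can. The fingers move at their own pace and stop on an object; FORCE is the grip in N (left out, the last holds). Time passes only in rows, so rows that do not move let the fingers close. It prints the time, the measured TCP pose, the force, the opening and the grip force at its end. Input that does not fit is refused with a message, and nothing moves.
- readout.sense(): the state, without advancing time (a new reading comes with each control period).
- eyes.snapshot(name): name is "scene" or "top"; returns the picture (400x640x3 uint8, red, green, blue); there is no depth.
- eyes.get_calibration(name): a dict with "intrinsics" (3x3 intrinsics, pixels), "xyz" and "rotation" of the camera in the world. Camera axes: x right, y up, looking along -z (the intrinsics and any distortion apply to the point x, -y, -z); pixel columns grow to the right and rows downward; lengths in m; the calibration is good to about 2 mm. A picture is of the moment at which its call begins. get_calibration takes no time and is no camera call.
- hand_in(): hands the job in; it is judged then, once.
The state is a dict: "t": time; "joint_positions": joint angles; "joint_vel": joint speeds; "effort": joint torques, N m; "eef_pos": TCP position; "ee_rot": TCP orientation; "ft_force": force on the tool from outside, world axes, zero at the start; "torque": the same for the moment, N m; "finger_gap": opening from 0.0 (shut) to 1.0 (fully open); "grip_force": force on a finger pad.
Only numpy, scipy, OpenCV 4.12 (cv2) and the standard library are available. Lean on these libraries where they do the work, as an engineer would, in place of code of your own. Each camera call takes 0.05 s, during which the arm holds its last target. There are 200 camera calls.

## Task

Gently push the white lever of the lime-green round pill organizer around its arc until its black pointer lines up with the red day marker on the rim, and only then press the blue button in the middle all the way down and let it come back up. Use the fingertips only: do not pinch the lever and do not lift anything, and leave the organizer, its red marker and everything else on the table where they are.

Things in the scene. Friction and masses are not known exactly. Their poses are not given: they have to be found in the camera images.
- organizer: Lime-green round pill organizer, loose on the table, about 0.9 kg, held by friction only. Base 184 mm in diameter and 36 mm high with 28 white ticks round its rim; origin at the centre of its underside, z up. The darker green ring (148 mm across, 37 to 47 mm above the table) turns on it about the organizer's z axis. At ring value 0 the lever points along the organizer's -x.
- lever: The lever's upright white tab. Origin at its foot, in its middle: 53 mm above the table, 64 mm from the organizer's axis. It stands 37 mm up from there, is 8 mm thick (the way it is pushed) and 18 mm wide (along the radius), on a flat white foot 12 mm broad whose top is at the origin's height. Turns with the ring; its -x points outward from the axis, z up.
- pointer_tip (a point): Outer end of the black pointer at the foot of the lever, 89 mm from the axis, 50.5 mm above the table, in line with the tab. Frame fixed to the ring; its -x points outward along the lever.
- marker_mid (a point): Top centre of the red day marker, 89 mm from the axis and 42.5 mm above the table, 8 mm broad; the pointer passes 5 mm above it. Its frame's -x points outward from the axis through the marker. It stays where it is unless it is pushed hard.
- dose_ring (a joint): Angle of ring and lever on the organizer (rad), growing counterclockwise seen from above; stops at -1.25 and 1.35. It starts clockwise of the marker. Friction (about 0.06 N m, so about 1 N at the tab) keeps it where it is left.
- day_marker (a joint): Angle of the red marker on the organizer (rad), same zero and sense as dose_ring: the pointer is lined up when the two are equal.
- hub_button_top (a point): Top of the blue push button (32 mm across, standing 10 mm out of a dark green collar 48 mm across) on the organizer's axis, 70 mm above the table when up. Pressed straight down it travels 6 mm against a spring (1.5 N at first, 5 N when fully down), and springs back.
- hub_button (a joint): How far the blue button is pressed (m): 0 up, 0.006 fully down.
- bottle_tall: Closed brown bottle, 58 mm across, 115 mm high, standing; origin under its centre. Bystander.
- bottle_short: Closed brown bottle, 52 mm across, 90 mm high, standing; origin under its centre. Bystander.
- jar: White jar with a green cap, 56 mm across, 70 mm high; origin under its centre. Bystander.
- measuring_cup: Glass measuring cup, 86 mm across, 95 mm high, with a handle on its own +y; origin under its centre. Bystander.
- tray: Aluminium tray, 150 by 210 mm, 18 mm high; origin under its centre. Bystander.

How it is judged:
On the way, in this order (a step that is already met when the one before it is completed fails the run):
1. the pointer is lined up with the red marker, at rest (angle between the x axis of pointer_tip and the x axis of marker_mid, either way round below 0.07 rad and velocity of joint dose_ring between -0.1 and 0.1 rad/s), for 0.3 s.
2. the blue button is pressed down with the pointer lined up (value of joint hub_button above 0.0045 m and angle between the x axis of pointer_tip and the x axis of marker_mid, either way round below 0.07 rad), for 0.05 s.
At the end, for the whole second after the job is handed in: The pointer stands within 0.07 rad (about 6 mm at the rim) of the red marker, the button has been pressed (4.5 mm or more) after lining up and is up again, and the organizer and the things around it stand within 20 mm of where they were (angle between the x axis of pointer_tip and the x axis of marker_mid, either way round below 0.07 rad and value of joint hub_button below 0.0015 m and distance of each of organizer, bottle_tall, bottle_short, jar, measuring_cup, tray from where it was at the start of the episode below 0.02 m and angle between organizer's own z axis and vertical below 0.05 rad and linear speed of organizer below 0.02 m/s); the robot touches nothing.
It fails at once if the button is pressed while the pointer is off the marker (value of joint hub_button above 0.003 m and angle between the x axis of pointer_tip and the x axis of marker_mid, either way round above 0.07 rad).
It fails at once if the lever is pinched or pushed roughly (over 18 N between fingers and lever) (contact force between the fingers and lever above 18 N).
It fails at once if the organizer is lifted, tipped or shoved away (20 mm) (height (world z) of organizer above 0.01 m or angle between organizer's own z axis and vertical above 0.12 rad or distance of organizer from where it was at the start of the episode above 0.02 m).
It fails at once if the red marker is shifted (distance of marker_mid from where it was at the start of the episode above 0.025 m).
It fails at once if a thing beside the work is moved, tipped or lifted (distance of any of bottle_tall, bottle_short, jar, measuring_cup, tray from where it was at the start of the episode above 0.02 m or angle between any of bottle_tall, bottle_short, jar, measuring_cup, tray's own z axis and vertical above 0.2 rad).
It also fails if it takes over 48 s, if anything falls off the work surface, if the arm or the gripper's body presses on something with over 40 N, if the wrist force passes 120 N, or if a joint passes its speed limit or range.

## Working session

There is one attempt and no reset: what is moved stays moved. The work goes in short steps, Python scripts to look and compute and a shell command to move; the robot and the scene stay as the last step left them, time stands still between calls to the robot, and variables do not carry over. Pictures are saved under pics/ and viewed, at most 10 in all, crops included, and the job is handed in when it is done.

```bash
ls; mkdir -p pics
python3 - <<'E'
from station import ctrl, eyes, readout, hand_in
import cv2
for n in("scene","top"):
    im=eyes.snapshot(n); cv2.imwrite(f"pics/{n}0.png",im[:,:,::-1]); print(n,eyes.get_calibration(n))
s=readout.sense(); print(s)
E
```

```text
drive.py
pics
station.py
scene {'intrinsics': array([[360.99110207,   0.        , 322.71030633],
       [  0.        , 360.99110207, 199.85001133],
       [  0.        ,   0.        ,   1.        ]]), 'xyz': array([ 1.32537936, -0.05890878,  0.57858763]), 'rotation': array([0.76502487, 0.73629614, 1.39697546])}
top {'intrinsics': array([[446.24189705,   0.        , 315.17095693],
       [  0.        , 446.24189705, 191.10339754],
       [  0.        ,   0.        ,   1.        ]]), 'xyz': array([ 0.41445733, -0.02132663,  1.26304072]), 'rotation': array([ 0.12133399, -0.10758619, -1.55512499])}
{'t': 0.1, 'joint_positions': array([-1.27460197e+00,  3.00474994e-01,  1.52151769e+00, -9.42500769e-06,
        1.32069727e+00, -6.66231618e-02]), 'joint_vel': array([-0.001012  , -0.00014843, -0.00237443, -0.0010761 , -0.00114426,
       -0.00035304]), 'effort': array([ 4.21998659e-03, -5.44378459e+01, -3.62371695e+01,  1.10596334e-04,
        2.98689338e-03,  1.02589851e-05]), 'eef_pos': array([ 0.19512285, -0.51400257,  0.23074599]), 'ee_rot': array([-3.08896888e+00, -5.66598814e-01,  2.11588743e-04]), 'ft_force': array([-0.70165197, -0.36125075, -0.08781267]), 'torque': array([ 0.03400866, -0.00824377,  0.02763003]), 'grip_force': 0.0, 'finger_gap': 0.9994932304326295}
```

View pics/top0.png

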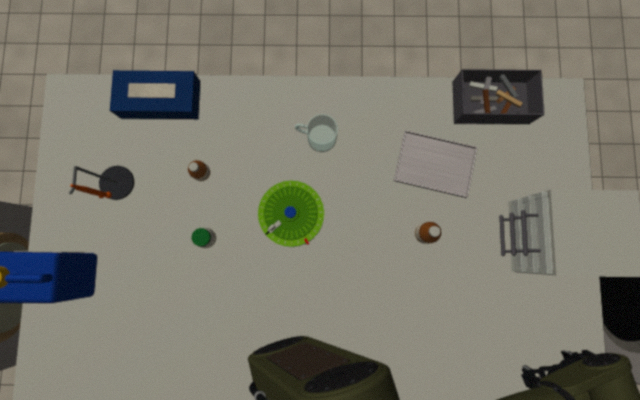

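View pics/scene0.png

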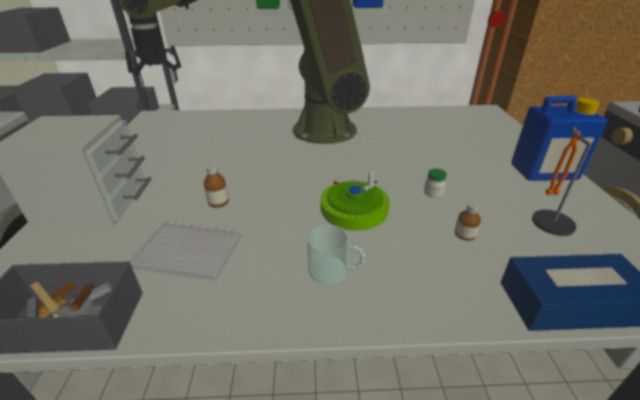

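```bash
cat > h.py <<'E'
import numpy as np, cv2
from station import ctrl, eyes, readout, hand_in
from scipy.spatial.transform import Rotation as R
def ray(cam,u,v):
    c=eyes.get_calibration(cam); K=c["intrinsics"]
    d=np.array([(u-K[0,2])/K[0,0],-(v-K[1,2])/K[1,1],-1.0])
    return np.array(c["xyz"]),R.from_rotvec(c["rotation"]).apply(d)
def at(cam,u,v,z):
    o,d=ray(cam,u,v); return o+d*(z-o[2])/d[2]
def px(cam,p):
    c=eyes.get_calibration(cam); K=c["intrinsics"]
    q=R.from_rotvec(c["rotation"]).inv().apply(np.array(p)-c["xyz"])
    return K[0,2]-K[0,0]*q[0]/q[2], K[1,2]+K[1,1]*q[1]/q[2]
def crop(cam,name,u0,v0,w,h,k):
    im=eyes.snapshot(cam)[:,:,::-1]
    cv2.imwrite(f"pics/{name}.png",cv2.resize(im[v0:v0+h,u0:u0+w],None,fx=k,fy=k,interpolation=cv2.INTER_CUBIC)); return im
E
python3 - <<'E'
from h import *
im=crop("top","top1",250,170,80,80,7)
hsv=cv2.cvtColor(im,cv2.COLOR_BGR2HSV)
def cen(lo,hi,box):
    m=cv2.inRange(hsv,lo,hi); k=np.zeros_like(m); u0,v0,w,h=box; k[v0:v0+h,u0:u0+w]=m[v0:v0+h,u0:u0+w]
    M=cv2.moments(k,True); return k,M["m10"]/M["m00"],M["m01"]/M["m00"],M["m00"]
b=(250,170,80,80)
k,u,v,a=cen((105,120,50),(130,255,255),b); print("blue",u,v,a,at("top",u,v,.07))
k,u,v,a=cen((30,120,40),(70,255,255),b)
(e)=cv2.fitEllipse(cv2.convexHull(cv2.findNonZero(k))); print("green",e,at("top",*e[0],.03))
for r in [((0,120,60),(14,255,255))]:
    k,u,v,a=cen(*r,b); print("red",u,v,a,at("top",u,v,.0425))
E
```

```text
blue 289.7471264367816 211.6206896551724 87.0 [0.53332514 0.05785407 0.07      ]
green ((290.6444091796875, 213.1320037841797), (65.62567901611328, 65.86603546142578), 57.765655517578125) [0.53313316 0.05792817 0.03      ]
red 306.3076923076923 241.23076923076923 13.0 [0.45577692 0.01287421 0.0425    ]
```

View pics/top1.png

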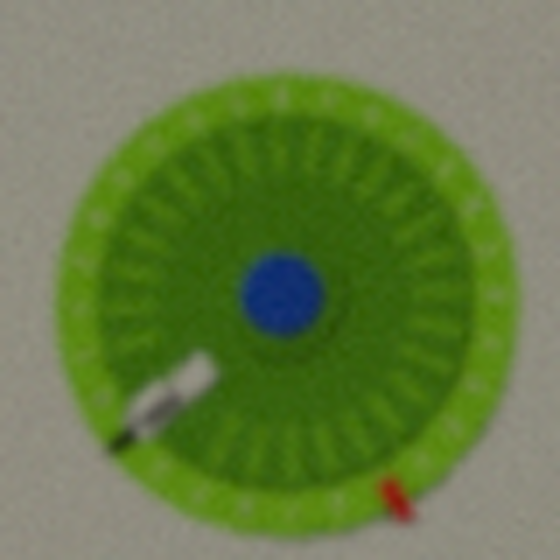

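The top view shows the blue button at about (290, 212). The black pointer tip is at about (266, 233.5), lower left, and the red marker is at (306, 241). Next I'll compute the angles and the push geometry.

Run:
```python
from h import *
c=np.array([.5332,.0579])
def pol(p): d=p[:2]-c; return np.hypot(*d), np.arctan2(d[1],d[0])%(2*np.pi)
f=lambda a:(250+(a[0]+.5)/7-.5,170+(a[1]+.5)/7-.5)
print("tip",pol(at("top",*f((113,449)),.0505)))
print("foot out",pol(at("top",*f((142,425)),.053)))
print("foot mid",pol(at("top",*f((205,366)),.055)), "tabtop",pol(at("top",*f((190,380)),.09)))
print("red",pol(at("top",306.3,241.2,.0425)), pol(at("top",*f((397,502)),.0425)))
for n,(u,v) in dict(tall=(429,232),short=(198,170),jar=(201,238),cup=(321,133)).items(): print(n,at("top",u,v,.08))
s=readout.sense(); print(R.from_rotvec(s["ee_rot"]).as_matrix().round(3))
```

```text
tip (np.float64(0.08778719340097087), np.float64(2.3056780792117646))
foot out (np.float64(0.07322335114222747), np.float64(2.314781067499978))
foot mid (np.float64(0.04000502101196935), np.float64(2.29816587897956)) tabtop (np.float64(0.04728655653647625), np.float64(2.391725756881457))
red (np.float64(0.08948080523833767), np.float64(3.6685902312130207)) (np.float64(0.08966404685363104), np.float64(3.666948570054053))
tall [ 0.48291856 -0.31158445  0.08      ]
short [0.64221729 0.30781967 0.08      ]
jar [0.45939391 0.29044314 0.08      ]
cup [ 0.74897734 -0.02358093  0.08      ]
[[ 0.935  0.355 -0.   ]
 [ 0.355 -0.935  0.001]
 [ 0.    -0.001 -1.   ]]
```

```bash
cat >> h.py <<'E'
C=np.array([.5332,.0579])
def row(th,r,tang,z,yaw=None):
    "tool-frame row from present pose to lever-polar target, tool y inward, -x along ccw tangent"
    s=readout.sense(); R0=R.from_rotvec(s["ee_rot"]); yaw=th-np.pi/2 if yaw is None else yaw
    p=np.r_[C+r*np.array([np.cos(th),np.sin(th)])+tang*np.array([-np.sin(th),np.cos(th)]),z]
    x=np.array([np.cos(yaw),np.sin(yaw),0]); zz=np.array([0,0,-1.]); M=np.c_[x,np.cross(zz,x),zz]
    q=(R0.inv()*R.from_matrix(M)).as_rotvec(); d=R0.inv().apply(p-s["eef_pos"])
    print(th,"row",np.r_[q,d].round(4).tolist(),"target",p.round(3))
E
python3 -c "
from h import *
row(2.306,.064,-.032,.231); row(2.306,.064,-.032,.14)"
R1='x'; python3 drive.py '[[0, 0, -0.07, 0.043, -0.04, 0, 0], [0, 0, -0.15, 0.086, -0.08, 0, 0], [0, 0, -0.22, 0.13, -0.12, 0, 0], [0, 0, -0.3, 0.175, -0.162, 0, 0], [0, 0, -0.372, 0.22, -0.203, 0, 0]]' 20
python3 drive.py '[[0, 0, 0, 0.043, -0.04, 0, 0], [0, 0, 0, 0.086, -0.08, 0, 0], [0, 0, 0, 0.13, -0.12, 0, 0], [0, 0, 0, 0.175, -0.162, 0, 0], [0, 0, 0, 0.2, -0.185, 0, 0]]' 20
python3 -c "
from h import *
row(2.306,.064,-.032,.13)"
```

```text
t: 0.78
eef_pos: [0.3292, -0.2445, 0.2313]
ee_rot: [2.931, 1.131, 0.0]
ft_force: [0.4, -1.2, 0.1]
finger_gap: -0.001
grip_force: 0.0
t: 1.4
eef_pos: [0.3529, 0.0273, 0.2314]
ee_rot: [-2.931, -1.131, -0.001]
ft_force: [0.8, -0.8, 1.0]
finger_gap: -0.004
grip_force: 0.0
2.306 row [0.0001, -0.0004, 0.0016, 0.1862, 0.0346, 0.1014] target [0.514 0.127 0.13 ]
```

```bash
python3 drive.py '[[0, 0, 0, 0.06, 0.011, 0, 0], [0, 0, 0, 0.12, 0.022, 0, 0], [0, 0, 0, 0.18, 0.033, 0.02, 0], [0, 0, 0, 0.186, 0.034, 0.07, 0], [0, 0, 0, 0.186, 0.034, 0.101, 0]]' 20
python3 -c "
from h import *
row(2.306,.064,-.032,.066)
crop('top','top2',240,150,110,110,5); crop('scene','sc2',300,110,110,110,5)
for r in (.053,.064,.075): print(px('scene',np.r_[C+r*np.array([np.cos(2.306),np.sin(2.306)]),.09]))"
```

```text
t: 2.02
eef_pos: [0.5135, 0.1249, 0.1274]
ee_rot: [-2.931, -1.129, 0.005]
ft_force: [0.8, 0.5, -0.1]
finger_gap: 0.001
grip_force: 0.0
2.306 row [-0.0017, 0.0026, 0.0004, 0.0018, -0.001, 0.0614] target [0.514 0.127 0.066]
(np.float64(368.4884775677562), np.float64(173.53989323485982))
(np.float64(371.10765796333635), np.float64(172.07966002313634))
(np.float64(373.6927844714653), np.float64(170.638412375572))
```

View pics/sc2.png

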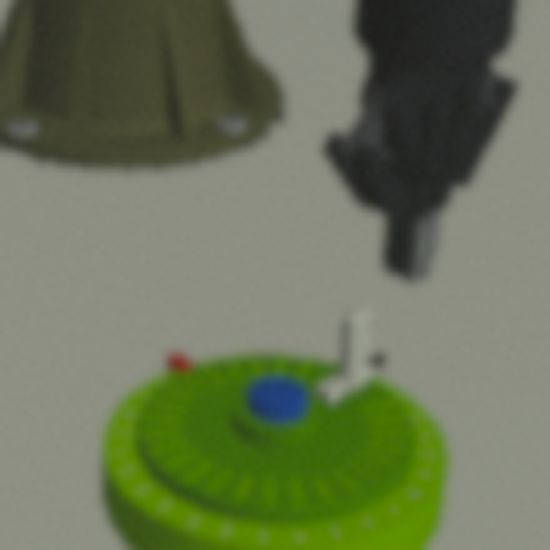

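The tab top is at about (371.6, 172.4), matching the model. The closed fingers hang on its clockwise side, clear of it. I'll descend there.

```bash
python3 drive.py '[[0, 0, 0, 0.002, -0.001, 0.03, 0], [0, 0, 0, 0.002, -0.001, 0.062, 0], [0, 0, 0, 0.002, -0.001, 0.062, 0]]' 20
python3 drive.py '[[0, 0, 0, -0.006, 0, 0, 0], [0, 0, 0, -0.012, 0, 0, 0], [0, 0, 0, -0.015, 0, 0, 0], [0, 0, 0, -0.015, 0, 0, 0]]'
python3 -c "
from h import *
row(2.306,.064,-.015,.066)
a=np.array([-.015,.064])
for f in (.07,.14,.21,.28,.35):
  c,s=np.cos(f),np.sin(f); print(f,(a-np.array([[c,s],[-s,c]])@a).round(4))"
```

```text
t: 2.5
eef_pos: [0.5143, 0.1264, 0.0681]
ee_rot: [-2.932, -1.128, 0.003]
ft_force: [0.4, -0.9, 1.6]
finger_gap: -0.002
grip_force: 0.0
t: 3.0
eef_pos: [0.5037, 0.1164, 0.0688]
ee_rot: [2.932, 1.128, 0.001]
ft_force: [-0.2, 0.2, 1.0]
finger_gap: 0.003
grip_force: 0.0
2.306 row [0.0004, -0.0006, -0.0007, -0.0024, -0.0009, 0.0028] target [0.501 0.115 0.066]
0.07 [-0.0045 -0.0009]
0.14 [-0.0091 -0.0015]
0.21 [-0.0137 -0.0017]
0.28 [-0.0183 -0.0017]
0.35 [-0.0229 -0.0013]
```

```bash
python3 drive.py '[[0, 0, -0.07, -0.0045, -0.001, 0, 0], [0, 0, -0.14, -0.009, -0.0015, 0, 0], [0, 0, -0.21, -0.0137, -0.0017, 0, 0], [0, 0, -0.28, -0.0183, -0.0017, 0, 0], [0, 0, -0.35, -0.023, -0.0013, 0, 0]]' 20
python3 drive.py '[[0, 0, -0.07, -0.0045, -0.001, 0, 0], [0, 0, -0.14, -0.009, -0.0015, 0, 0], [0, 0, -0.21, -0.0137, -0.0017, 0, 0], [0, 0, -0.28, -0.0183, -0.0017, 0, 0], [0, 0, -0.35, -0.023, -0.0013, 0, 0]]' 20
python3 -c "
from h import *
row(3.006,.064,-.015,.068)
crop('scene','sc3',310,120,90,90,6)
for t in (2.9,2.95,3.0,3.05,3.1): print(t,[(np.array(px('scene',np.r_[C+r*np.array([np.cos(t),np.sin(t)]),z]))-[310,120])*6 for r,z in ((.064,.09),(.089,.0505))])"
```

```text
t: 3.62
eef_pos: [0.4858, 0.1022, 0.0685]
ee_rot: [-2.689, -1.625, -0.001]
ft_force: [0.2, 1.1, 0.0]
finger_gap: 0.002
grip_force: 0.5
t: 4.25
eef_pos: [0.4738, 0.0824, 0.0684]
ee_rot: [-2.365, -2.068, -0.0]
ft_force: [0.2, 2.1, -0.3]
finger_gap: -0.003
grip_force: 0.5
3.006 row [0.0, -0.0003, 0.002, -0.0013, -0.0019, 0.0004] target [0.472 0.081 0.068]
2.9 [array([289.84846773, 292.83348738]), array([291.61164722, 339.861496  ])]
2.95 [array([282.82000737, 292.23914247]), array([282.24314706, 339.04000744])]
3.0 [array([275.77210589, 291.8177524 ]), array([272.85114529, 338.45749343])]
3.05 [array([268.71958862, 291.57002825]), array([263.45415817, 338.11477977])]
3.1 [array([261.6772633 , 291.49638442]), array([254.07066567, 338.01234595])]
```

View pics/sc3.png

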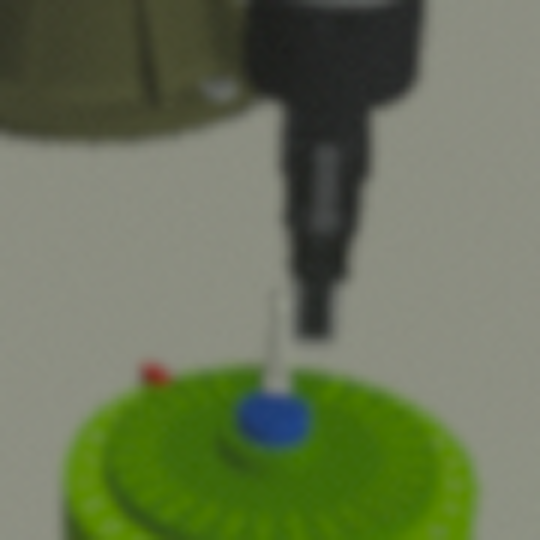

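The tab top is at crop (275, 292), so the lever is at about 3.0 rad and follows the finger roughly 0.28 rad ahead in angle. It needs about 0.66 rad more. I'll push 0.55 rad and measure again.

```bash
python3 drive.py '[[0, 0, -0.07, -0.0045, -0.001, 0, 0], [0, 0, -0.14, -0.009, -0.0015, 0, 0], [0, 0, -0.21, -0.0137, -0.0017, 0, 0], [0, 0, -0.28, -0.0183, -0.0017, 0, 0], [0, 0, -0.35, -0.023, -0.0013, 0, 0]]' 20
python3 drive.py '[[0, 0, -0.05, -0.0032, -0.0007, 0, 0], [0, 0, -0.1, -0.0065, -0.0011, 0, 0], [0, 0, -0.15, -0.0097, -0.0015, 0, 0], [0, 0, -0.2, -0.013, -0.0017, 0, 0], [0, 0, -0.2, -0.013, -0.0017, 0, 0]]' 20
python3 -c "
from h import *
row(3.556,.064,-.015,.068)
crop('scene','sc4',310,120,90,90,6)
for t in (3.45,3.5,3.55,3.6,3.65,3.668): print(t,[((np.array(px('scene',np.r_[C+r*np.array([np.cos(t),np.sin(t)]),z]))-[310,120])*6).round(1) for r,z in ((.064,.09),(.089,.0505),(.089,.0425))])"
```

```text
t: 4.92
eef_pos: [0.4694, 0.0598, 0.0684]
ee_rot: [-1.97, -2.447, 0.0]
ft_force: [-1.3, 1.3, 0.1]
finger_gap: 0.002
grip_force: 0.5
t: 5.55
eef_pos: [0.4707, 0.0466, 0.0684]
ee_rot: [1.719, 2.629, 0.0]
ft_force: [-0.9, -0.3, 0.6]
finger_gap: 0.0
grip_force: 0.0
3.556 row [0.0001, 0.0001, -0.0018, 0.0001, -0.0022, 0.0004] target [0.469 0.046 0.068]
3.45 [array([213.9, 295.8]), array([190.3, 344. ]), array([189.8, 358.5])]
3.5 [array([207.5, 297.1]), array([181.7, 345.8]), array([181.3, 360.3])]
3.55 [array([201.2, 298.6]), array([173.3, 347.8]), array([172.9, 362.3])]
3.6 [array([195. , 300.2]), array([165. , 350.1]), array([164.6, 364.6])]
3.65 [array([189.1, 302. ]), array([157. , 352.5]), array([156.7, 367.1])]
3.668 [array([187. , 302.7]), array([154.1, 353.5]), array([153.8, 368. ])]
```

View pics/sc4.png

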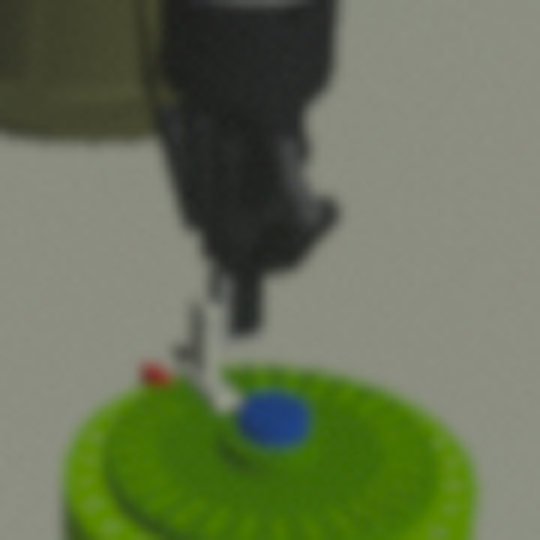

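Marker at (154, 372), pointer tip at about (176, 349) and tab top at (206, 303), so the lever is at about 3.53 rad. It needs about 0.13 rad more. I'll push slowly, back off and check from above.

```bash
python3 drive.py '[[0, 0, -0.03, -0.002, -0.0004, 0, 0], [0, 0, -0.06, -0.0039, -0.0007, 0, 0], [0, 0, -0.09, -0.0058, -0.001, 0, 0], [0, 0, -0.12, -0.0078, -0.0013, 0, 0], [0, 0, -0.12, -0.0078, -0.0013, 0, 0]]' 20
python3 drive.py '[[0, 0, 0, 0.02, 0, 0, 0], [0, 0, 0, 0.035, 0.0, -0.05, 0], [0, 0, 0, 0.06, 0, -0.1, 0], [0, 0, 0, 0.12, 0, -0.1, 0], [0, 0, 0, 0.16, 0, -0.1, 0]]' 20
python3 -c "
from h import *
crop('scene','sc5',310,140,90,60,8); crop('top','top5',250,170,80,80,7)
for t in (3.6,3.63,3.668,3.7): print(t,[((np.array(px('scene',np.r_[C+r*np.array([np.cos(t),np.sin(t)]),z]))-[310,140])*8).round(1) for r,z in ((.064,.09),(.089,.0505),(.089,.0425))],[((np.array(px('top',np.r_[C+r*np.array([np.cos(t),np.sin(t)]),z]))-[250,170])*7).round(1) for r,z in ((.064,.09),(.089,.0505),(.089,.0425))])"
```

```text
t: 6.22
eef_pos: [0.4726, 0.0388, 0.0683]
ee_rot: [1.556, 2.729, 0.0]
ft_force: [-0.2, 0.5, 0.5]
finger_gap: 0.001
grip_force: 0.0
t: 6.85
eef_pos: [0.3892, 0.1788, 0.1688]
ee_rot: [1.556, 2.729, 0.002]
ft_force: [0.2, 0.4, -0.6]
finger_gap: 0.0
grip_force: 0.0
3.6 [array([260. , 240.3]), array([220. , 306.7]), array([219.5, 326.1])] [array([346.9, 439.9]), array([378.9, 503.9]), array([379.5, 504.6])]
3.63 [array([255.2, 241.7]), array([213.5, 308.7]), array([213.1, 328. ])] [array([351.5, 437.6]), array([385.1, 500.8]), array([385.7, 501.5])]
3.668 [array([249.3, 243.6]), array([205.5, 311.3]), array([205.1, 330.7])] [array([357.3, 434.5]), array([392.8, 496.7]), array([393.4, 497.4])]
3.7 [array([244.4, 245.2]), array([198.9, 313.6]), array([198.5, 333. ])] [array([362. , 431.7]), array([399.2, 492.9]), array([399.7, 493.7])]
```

View pics/top5.png

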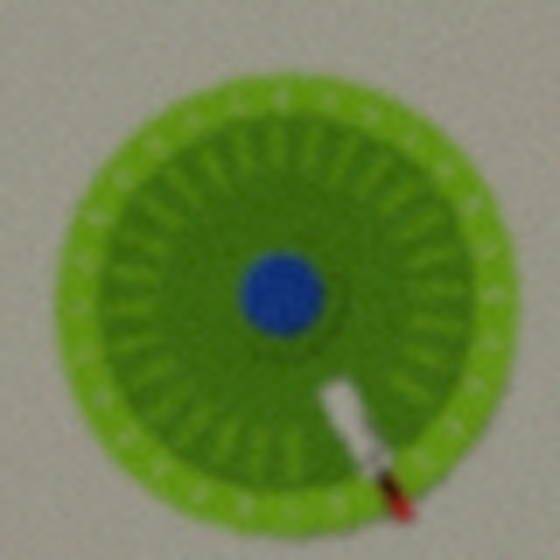

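View pics/sc5.png

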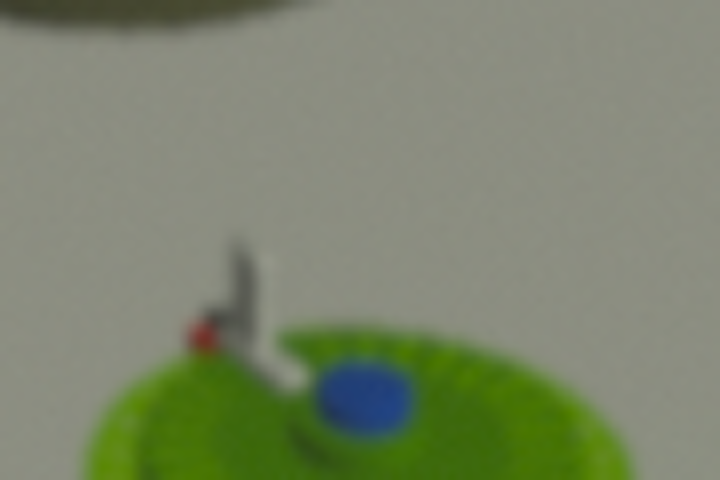

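Top view: the black pointer ends at about (397, 493), on top of the red marker, whose outer half shows at (403, 512). I'll quantify the remaining offset from the pixels.

Run:
```python
from h import *
for cam,b in (("top",(288,215,28,34)),("scene",(330,172,18,16))):
    im=np.mean([eyes.snapshot(cam)[:,:,::-1].astype(float) for _ in range(4)],0).astype(np.uint8)
    u0,v0,w,h=b; sub=im[v0:v0+h,u0:u0+w]; hsv=cv2.cvtColor(sub,cv2.COLOR_BGR2HSV)
    for n,m,z in (("black",(hsv[:,:,2]<62),.0505),("red",(((hsv[:,:,0]<12)|(hsv[:,:,0]>170))&(hsv[:,:,1]>120)&(hsv[:,:,2]>60)),.0425),("white",(hsv[:,:,1]<60)&(hsv[:,:,2]>100),.054)):
        v,u=np.nonzero(m)
        if len(u):
            p=at(cam,u.mean()+u0,v.mean()+v0,z)[:2]-C; print(cam,n,len(u),u.mean()+u0,v.mean()+v0,np.hypot(*p).round(4),(np.arctan2(p[1],p[0])%(2*np.pi)).round(3))
    if cam=="top":
        for r in range(220,247): print(r,[tuple(int(x) for x in im[r,c]) for c in range(299,312)]) if r>=234 else None
```

```text
top black 1 305.0 239.0 0.0829 3.667
top red 8 306.875 242.125 0.0924 3.67
top white 174 304.6034482758621 241.01149425287358 0.0874 3.627
234 [(50, 111, 80), (96, 131, 118), (127, 146, 145), (122, 135, 136), (105, 119, 119), (96, 118, 112), (79, 120, 104), (43, 119, 83), (16, 124, 81), (24, 137, 93), (33, 142, 100), (36, 145, 103), (25, 143, 97)]
235 [(33, 109, 70), (70, 119, 96), (105, 132, 125), (109, 123, 123), (103, 115, 115), (107, 123, 123), (100, 134, 123), (54, 128, 97), (23, 138, 92), (29, 144, 99), (42, 144, 107), (48, 147, 112), (31, 142, 100)]
236 [(24, 107, 64), (45, 112, 78), (82, 122, 106), (105, 124, 122), (108, 121, 121), (102, 118, 118), (86, 122, 111), (47, 127, 99), (22, 140, 96), (23, 144, 98), (37, 146, 105), (46, 146, 109), (40, 144, 105)]
237 [(15, 105, 61), (31, 113, 75), (68, 126, 102), (97, 131, 121), (98, 118, 115), (69, 87, 87), (46, 88, 84), (28, 115, 96), (21, 136, 96), (21, 143, 97), (27, 146, 99), (35, 147, 103), (35, 142, 100)]
238 [(18, 117, 75), (21, 125, 82), (42, 132, 96), (67, 133, 109), (63, 109, 96), (39, 65, 70), (23, 57, 70), (16, 86, 89), 
[... 1155 characters left out ...]
, (88, 130, 116), (97, 128, 119), (97, 118, 122), (94, 108, 132), (83, 92, 135), (92, 104, 134), (112, 126, 138), (130, 143, 147), (134, 148, 150)]
245 [(62, 130, 103), (76, 129, 109), (93, 134, 121), (108, 136, 129), (123, 142, 140), (126, 142, 142), (126, 141, 144), (122, 135, 142), (119, 132, 143), (123, 136, 143), (130, 144, 148), (133, 148, 150), (133, 147, 149)]
246 [(103, 133, 126), (115, 138, 134), (125, 142, 142), (130, 146, 147), (134, 147, 149), (135, 148, 150), (134, 148, 150), (133, 146, 149), (134, 146, 150), (134, 146, 148), (136, 149, 151), (135, 149, 151), (134, 147, 149)]
scene red 4 335.0 181.75 0.0882 3.699
scene white 188 338.9414893617021 177.66489361702128 0.0853 3.572
```

Row by row in the top image, the pointer and the red marker lie on the same radius to within about 0.01 rad (about 3.675 against 3.670), so they are lined up. Next I'll position over the button, turned so the slim side of the gripper faces the lever.

```bash
python3 -c "
from h import *
row(3.668,0,0,.12,yaw=3.668-np.pi/2-1.2)
row(3.668,0,0,.17,yaw=3.668-np.pi/2-1.2)"
```

```text
3.668 row [-0.0002, 0.0001, 1.2063, -0.174, 0.0621, 0.0482] target [0.533 0.058 0.12 ]
3.668 row [-0.0002, 0.0001, 1.2063, -0.174, 0.0621, -0.0018] target [0.533 0.058 0.17 ]
```

```bash
python3 drive.py '[[0, 0, 0.18, -0.035, 0.012, 0, 0], [0, 0, 0.36, -0.07, 0.025, 0, 0], [0, 0, 0.54, -0.105, 0.037, 0, 0], [0, 0, 0.72, -0.14, 0.05, 0, 0], [0, 0, 0.9, -0.174, 0.062, 0, 0]]' 20
python3 drive.py '[[0, 0, 0.15, 0, 0, 0.02, 0], [0, 0, 0.3, 0, 0, 0.048, 0], [0, 0, 0.3, 0, 0, 0.048, 0]]' 20
python3 -c "
from h import *
row(3.668,0,0,.075,yaw=3.668-np.pi/2-1.2); print(readout.sense()['ft_force'])"
```

```text
t: 7.98
eef_pos: [0.534, 0.057, 0.1681]
ee_rot: [-2.595, -1.771, 0.0]
ft_force: [0.1, 0.7, -0.7]
finger_gap: -0.0
grip_force: 0.0
t: 8.35
eef_pos: [0.5321, 0.0579, 0.1186]
ee_rot: [-2.824, -1.373, 0.006]
ft_force: [-0.2, 0.0, 0.3]
finger_gap: -0.0
grip_force: 0.0
3.668 row [-0.003, 0.0025, 0.0076, 0.0008, 0.001, 0.0436] target [0.533 0.058 0.075]
[-0.17697763  0.00287209  0.30473028]
```

```bash
python3 drive.py '[[0, 0, 0, 0.0008, 0.001, 0.022, 0], [0, 0, 0, 0.0008, 0.001, 0.043, 0], [0, 0, 0, 0.0008, 0.001, 0.043, 0]]' 20
python3 drive.py '[[0, 0, 0, 0, 0, 0.003, 0], [0, 0, 0, 0, 0, 0.006, 0], [0, 0, 0, 0, 0, 0.009, 0], [0, 0, 0, 0, 0, 0.009, 0]]' 20
python3 -c "
from h import *
s=readout.sense();print(s['ft_force'],s['eef_pos'])"
```

```text
t: 8.72
eef_pos: [0.5341, 0.0583, 0.0773]
ee_rot: [-2.823, -1.377, 0.002]
ft_force: [0.2, 0.3, 0.3]
finger_gap: -0.001
grip_force: 0.0
t: 9.22
eef_pos: [0.5345, 0.0585, 0.0685]
ee_rot: [2.825, 1.373, 0.001]
ft_force: [0.4, -0.1, 1.2]
finger_gap: 0.001
grip_force: 1.1
[ 0.40122865 -0.1154556   1.22401154] [0.53449051 0.05851224 0.06850126]
```

```bash
python3 drive.py '[[0, 0, 0, 0, 0, 0.0015, 0], [0, 0, 0, 0, 0, 0.003, 0], [0, 0, 0, 0, 0, 0.0045, 0], [0, 0, 0, 0, 0, 0.0045, 0]]' 20
python3 drive.py '[[0, 0, 0, 0, 0, 0.001, 0], [0, 0, 0, 0, 0, 0.002, 0], [0, 0, 0, 0, 0, 0.002, 0], [0, 0, 0, 0, 0, 0.002, 0]]' 20
```

```text
t: 9.72
eef_pos: [0.5345, 0.0585, 0.064]
ee_rot: [2.825, 1.373, 0.001]
ft_force: [0.5, 0.1, 5.5]
finger_gap: 0.002
grip_force: 3.0
t: 10.22
eef_pos: [0.5347, 0.0585, 0.0637]
ee_rot: [2.825, 1.373, 0.002]
ft_force: [-9.3, -1.3, 26.7]
finger_gap: -0.004
grip_force: 13.5
```

The button is fully down: the force jumped at its stop and the TCP is at 63.7 mm. Now I'll back off straight up and check.

```bash
python3 drive.py '[[0, 0, 0, 0, 0, -0.002, 0], [0, 0, 0, 0, 0, -0.012, 0], [0, 0, 0, 0, 0, -0.05, 0], [0, 0, 0, 0, 0, -0.1, 0], [0, 0, 0, 0, 0, -0.11, 0]]' 20
python3 drive.py '[[0, 0, 0, 0.06, 0, -0.02, 0], [0, 0, 0, 0.12, 0, -0.02, 0], [0, 0, 0, 0.18, 0, -0.02, 0], [0, 0, 0, 0.18, 0, -0.02, 0]]' 20
python3 - <<'E'
from h import *
a=crop('top','top6',250,170,80,80,7); print(readout.sense()['eef_pos'])
hsv=cv2.cvtColor(a,cv2.COLOR_BGR2HSV)
m=cv2.inRange(hsv,(30,120,40),(70,255,255)); m[:, :250]=0; m[:,330:]=0; m[:170]=0; m[250:]=0
print(cv2.fitEllipse(cv2.convexHull(cv2.findNonZero(m))))
E
```

```text
t: 10.85
eef_pos: [0.5351, 0.0586, 0.1749]
ee_rot: [2.824, 1.373, 0.006]
ft_force: [-0.5, -0.2, -0.7]
finger_gap: -0.0
grip_force: 0.0
t: 11.35
eef_pos: [0.6458, 0.2029, 0.1886]
ee_rot: [-2.822, -1.377, 0.006]
ft_force: [-0.2, -0.4, -0.5]
finger_gap: -0.002
grip_force: 0.0
[0.64512859 0.20115931 0.18923385]
((290.5840759277344, 213.15293884277344), (65.50103759765625, 65.98118591308594), 55.4154167175293)
```

View pics/top6.png

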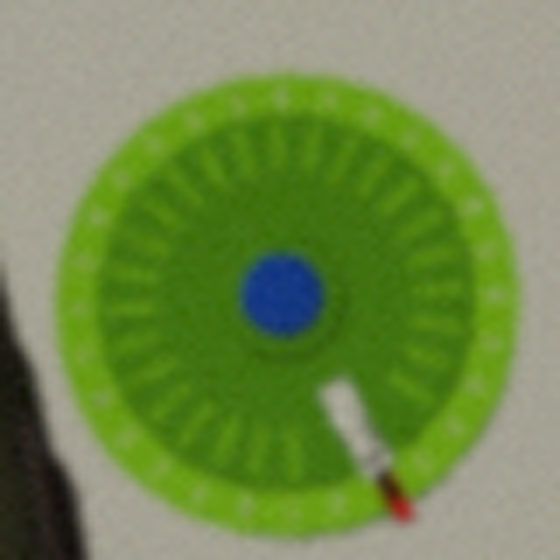

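The pointer tip at about (395, 492) still lies on the red marker at (402, 510). The organizer hasn't moved and the gripper is clear, so I'm handing in.

```bash
python3 -c "
from station import ctrl, eyes, readout, hand_in
print(hand_in())"
```

```text
the job is handed in; nothing more can be done
None
```

I lined the pointer up with the red marker (within about 0.01 rad by my image measurement), pressed the blue button to its stop and released it, and handed the job in at about 11.4 s; the organizer had not moved in the last picture, and the hand-in returned no verdict.

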